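# Prop up a loaded skid with a pry bar and a packing block

### The job

A strap has to go under the small wooden skid that carries two tea cartons. Take the pry bar by its wooden grip, push its nose over the fulcrum and under the skid's front edge and press the grip down so that the bar pries the edge up; the heavy bar stays down by itself while you slip the taller of the two wooden packing blocks under the raised front edge, standing as tall as it lies now. Then draw the bar back out so that the skid rests on the block, leaving the skid where it stands and never lifting or pushing it with the gripper.

Things in the scene. Friction and masses are not known exactly. Their poses are not given: they have to be found in the camera images.
- fulcrum: dark steel fulcrum block fixed to the table, base 46 x 64 mm. Origin on the table under the middle of its ridge; x points to the skid. The rounded ridge on top runs along y, 30 mm high; a cheek each side of it (gap 27 mm, 26 mm long in x, 45 mm high) guides the pry bar, whose tail rests on the table.
- pry_bar: loose steel bar, 0.6 kg, 230 x 20 mm, 8 mm thick (front 52 mm: 5 mm). x points to the nose, z up. Origin on the flat underside, 65 mm behind the nose tip, 165 mm ahead of the tail end. Mass centre 109 mm behind the origin. It starts drawn back: origin 55 mm behind the ridge. With the origin over the ridge the nose is about 30 mm under the skid; it goes in only tipped about 0.25 rad nose down.
- bar_grip (a point): centre of the bar's dark wooden grip (75 mm long, 22 mm wide, 24 mm high), 127.5 mm behind the bar's origin and 18 mm above its underside. Raising it tips the nose down about the ridge. Put fully down with the nose under the skid (tail on the table, 0.18 rad nose up), the bar holds the skid's front edge about 49 mm high by its own weight.
- bar_nose (a point): upper edge of the pry bar's nose tip.
- skid: loose wooden skid, two cartons fixed on it, 0.92 kg. Origin on the table under the deck's centre, x away from the fulcrum. Deck 150 (x) x 240 (y) x 10 mm, underside 32 mm high, front edge at x = -75 mm; runners 22 mm wide at y = -109 and +109 mm. Cartons 58 mm high, from 66 mm behind the front edge. The ridge is about 35 mm before the edge at about y = -55 mm; under the deck y = 0 to +90 mm is free.
- skid_edge (a point): middle of the front edge of the skid's deck, at its underside: 32 mm high at the start, about 42 mm when it rests on the block.
- shim: the taller plain wooden packing block, loose, 110 mm long (x), 32 mm wide (y), 40 mm high, 0.09 kg. Origin at the centre of its underside. Slip it in lengthwise along the skid's x, its first 35 to 40 mm under the deck, near y = +45 mm of the skid. A like block of only 18 mm height lies near it and is not wanted.
Things that resemble listed ones, but are neither listed nor needed, are in the scene too. What is shaped like the shim but turquoise is not meant.

How it is judged:
On the way, in this order (a step that is already met when the one before it is completed fails the run):
1. the pry bar holds the skid's front edge up, 41 mm or higher (height (world z) of skid_edge above 0.041 m and contact force between pry_bar and skid above 1 N), for 0.2 s.
2. the taller block stands under the front edge while the bar still holds the skid up (x of shim in the frame of skid between -0.12 and 0 m and y of shim in the frame of skid between -0.1 and 0.1 m and height (world z) of shim below 0.006 m and contact force between pry_bar and skid above 0.5 N), for 0.1 s.
At the end, for the whole second after the job is handed in: The skid's front edge rests on the taller block (pressing on it with more than 1 N, edge higher than 37 mm), the block stands on the table upright within 10 degrees, the pry bar is out from under the skid and does not touch it, the skid is within 40 mm of where it stood, and all is at rest (contact force between shim and skid above 1 N and height (world z) of skid_edge above 0.037 m and height (world z) of shim below 0.006 m and angle between shim's own z axis and vertical below 0.17 rad and contact force between pry_bar and skid below 0.1 N and x of bar_nose in the frame of skid below -0.07 m and distance of skid from where it was at the start of the episode below 0.04 m and linear speed of each of skid, shim below 0.02 m/s and linear speed of pry_bar below 0.05 m/s).
It fails at once if the gripper lifts or pushes the skid (more than 6 N) (contact force between the fingers and skid above 6 N).
It also fails if it takes over 72 s, if anything falls off the work surface, if the arm or the gripper's body presses on something with over 40 N, if the wrist force passes 120 N, or if a joint passes its speed limit or range.

### The arm

A 6-joint arm with a two-finger parallel gripper is mounted at the origin on a cart in front of the work surface, level with it; the furniture and walls round the work are solid. World frame = base frame: x ahead of the robot, y to its left, z up, the work surface at z = 0. Lengths are in m, angles in rad, forces in N, time in s.
With the tool pointing down it reaches from about 0.25 to 0.775 m from the base axis. Payload 4 kg.
Tool frame: the origin (TCP) lies at the very end of the fingers, on their centre line; the grasp point (between the pads) lies 19 mm behind it (robot.hold_point_z is the distance from the TCP to the grasp point, in m); z points along the fingers, y is the line along which they close (so a half turn about z gives the same grasp; the last joint's range is limited). The gripper opens to 94 mm and grips with 3 to 60 N. Pads are 16 mm wide; open, the fingers measure 119 mm over their backs; the gripper's body (75 mm by 177 mm) begins 78 mm behind the grasp point.
Start: joints at [-1.221, 0.087, 1.371, -0, 1.684, -0.103], TCP at [0.241, -0.495, 0.206] pointing down, gripper open.
Joint ranges: [-3.1, 3.1], [-0.76, 2.03], [0.27, 2.55], [-1.08, 4.22], [0.17, 2.65], [-2.57, 2.57]. Speed limits (rad/s): [2.79, 2.79, 3.14, 3.14, 3.14, 3.14].

### API

Orientations are given as [roll, pitch, yaw] about the fixed x, y, z axes, in that order (R = Rz(yaw) Ry(pitch) Rx(roll)).
In Python, from bench import robot gives the robot as it stands.
- The arm moves only by the tool carry_out, never from a script. Its argument "steps" is a list of rows, each a list of 3 entries, a list of its own where there are three numbers: the shift along the tool's x, y, z in m, then the turn about the tool's z in units of 10 degrees (1.0 is 10 degrees), then the closure, from -1 (fully open) to 1 (shut). In form: [[[tx, ty, tz], roll, jaw], ...]. A call has 1 to 10 rows; each row is the pose to reach, as a shift and turn from the pose commanded when the call began, along the tool's axes at that moment; what a row does not reach only later rows make up. A row lasts 1/8 s, in which the tool goes at most 62.5 mm and 10.7 degrees, less where a joint would pass 70% of its speed; a pose out of reach is approached as far as the arm can. A call with a gripper value outside its range is refused whole. The fingers move at their own pace and stop on an object; the grip force is fixed at half the most. Time passes only in rows, so rows that repeat a pose let the fingers close. It gives the time, the measured TCP pose, the force, the opening and the grip force at its end, in the units of the state.
- robot.get_obs(): the state, without advancing time (a new reading comes with each control period).
- robot.snapshot(name): name is "scene" or "top" or "wrist"; returns a dict with "image" (480x640x3 uint8, red, green, blue), "z_map" (480x640 float32, m along the optical axis (not along the pixel's ray), 0 where there is no reading), "mtx" (3x3 intrinsics, pixels), "D" ([k1, k2, p1, p2, k3] as OpenCV has them; the pictures are not rectified), "R" (3x3) and "t" (3): a world point X has camera coordinates R X + t. Camera axes: x right, y down, z forward; pixel columns grow to the right and rows downward; lengths in m; the calibration is good to about 2 mm. A picture is of the moment at which its call begins.
- robot.close_job(): hands the job in; it is judged then, once.
The state is a dict: "time": time; "joint_positions": joint angles; "qvel": joint speeds; "joint_torque": joint torques, N m; "tool_pos": TCP position; "ee_rot": TCP orientation; "wrist_force": force on the tool from outside, world axes, zero at the start; "wrist_torque": the same for the moment, N m; "width": finger opening in m; "finger_force": force on a finger pad.
Only numpy, scipy, OpenCV 4.12 (cv2) and the standard library are available. Lean on these libraries where they do the work, as an engineer would, in place of code of your own. Each camera call takes 0.05 s, during which the arm holds its last target. There are 200 camera calls.

## Working session

There is one attempt and no reset: what is moved stays moved. The work goes in short steps, Python scripts to look and compute and a tool call to move; the robot and the scene stay as the last step left them, time stands still between calls to the robot, and variables do not carry over. Pictures are saved under pics/ and viewed, at most 10 in all, crops included, and the job is handed in when it is done.

Besides the shell and the picture viewer there is one more tool, called after ">>>" as name([rows], argument=value, ...), one row to a line, values as JSON. carry_out: Moves the arm, as the interface text tells. Its arguments: {"type":"object","properties":{"steps":{"type":"array","items":{"type":"array"}}},"required":["steps"]}

```bash
mkdir -p pics; ls; cat > h.py <<'E'
import numpy as np, cv2
from bench import robot
def snap(n, save=None):
    s=robot.snapshot(n)
    if save: cv2.imwrite('pics/'+save,s['image'][:,:,::-1])
    return s
def cloud(s):
    z=s['z_map']; h,w=z.shape
    u,v=np.meshgrid(np.arange(w),np.arange(h))
    p=cv2.undistortPoints(np.stack([u,v],-1).reshape(-1,1,2).astype(np.float64),s['mtx'],np.array(s['D'])).reshape(h,w,2)
    c=np.dstack([p[...,0]*z,p[...,1]*z,z])
    X=(c-np.array(s['t']))@np.array(s['R'])
    X[z<=0]=np.nan
    return X
E
python3 - <<'E'
from h import *
a=snap('scene','s0.png'); b=snap('top','t0.png')
np.savez('t0.npz',X=cloud(b),im=b['image']); np.savez('s0.npz',X=cloud(a),im=a['image'])
print(robot.get_obs(), robot.hold_point_z)
E
```

```text
pics
{'time': 0.1, 'joint_positions': array([-1.22111827e+00,  8.78674598e-02,  1.37204333e+00,  1.24698127e-05,
        1.68361482e+00, -1.03087755e-01]), 'qvel': array([-5.54351975e-06, -1.60042698e-03, -4.25977013e-03, -2.70131836e-04,
        9.79775622e-05,  6.53121023e-04]), 'joint_torque': array([ 2.61542620e-03, -3.41250694e+01, -3.03301907e+01,  7.20329373e-02,
        3.03868472e-02, -8.99103998e-05]), 'tool_pos': array([ 0.24044068, -0.49412695,  0.20445901]), 'ee_rot': array([-3.13967123e+00, -2.11239333e-04,  4.52766996e-01]), 'wrist_force': array([ 0.28556205, -0.69825988,  0.19695391]), 'wrist_torque': array([-0.03854756,  0.01154471,  0.01716297]), 'finger_force': 0.0, 'width': 0.0943760886242693} 0.0188
```

View pics/t0.png

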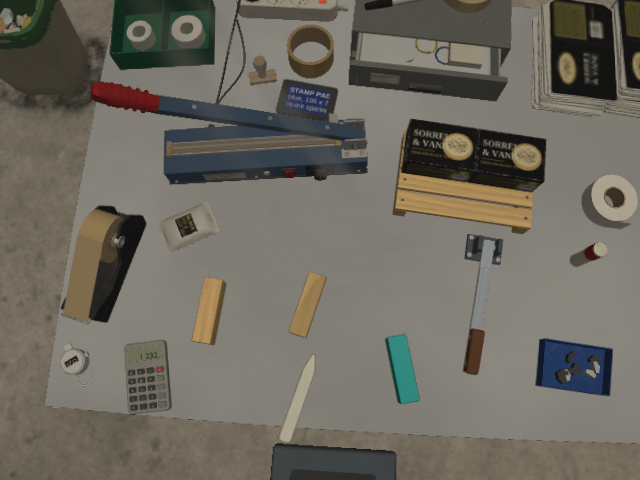

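View pics/s0.png

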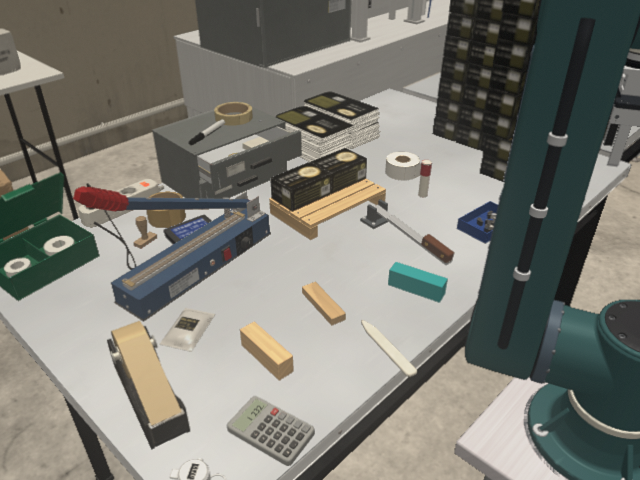

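The top view shows the pry bar with its wooden grip at (474,352) and the fulcrum at (485,248). The skid's front edge runs from (394,210) to (531,228). Three things are shaped like the shim: the wooden block at (209,311), the wooden block at (308,304) and the turquoise one at (402,369), which is ruled out by colour. In the scene view the left wooden block at (266,350) looks taller, so I'll check the heights. The red-handled sealer lever at (125,97) could be taken for the bar, but it isn't it.

```bash
python3 - <<'E'
from h import *
for f in ('t0','s0'):
    d=np.load(f+'.npz'); X=d['X']; im=d['im']; hsv=cv2.cvtColor(im,cv2.COLOR_RGB2HSV)
    print(f)
    wood=cv2.inRange(hsv,(8,60,60),(28,255,255))
    n,l,st,c=cv2.connectedComponentsWithStats(wood)
    for i in range(1,n):
        if st[i,4]<150: continue
        P=X[(l==i)&np.isfinite(X[...,2])]
        if not len(P): continue
        zt=np.percentile(P[:,2],90)
        T=P[abs(P[:,2]-zt)<.006]
        r=cv2.minAreaRect((T[:,:2]*1000).astype(np.float32))
        print(c[i].round(),st[i,4],'ztop',zt.round(4),'rect',np.round(r[0],1),np.round(r[1],1),round(r[2],1))
d=np.load('t0.npz');X=d['X']
# bar pixels
im=d['im']
for (u,v) in [(487,240),(486,250),(484,265),(481,285),(478,310),(476,325),(475,335),(474,350),(472,365),(472,372),(470,240),(500,240),(468,260),(500,262),(396,210),(460,219),(531,227),(404,170),(404,133)]:
    print((u,v),X[v,u].round(4),im[v,u])
crop=cv2.resize(im[200:390,380:560],None,fx=3,fy=3,interpolation=cv2.INTER_CUBIC)
c2=cv2.resize(im[260:360,180:340],None,fx=1.625,fy=1.625)
o=np.zeros((570,540+260,3),np.uint8);o[:,:540]=crop;o[:c2.shape[0],540:540+c2.shape[1]]=c2
cv2.imwrite('pics/c0.png',o[:,:,::-1])
E
```

```text
t0
[468.   5.] 445 ztop 0.1723 rect [1000.4 -167.4] [14.3 61.4] 4.6
[633.  18.] 469 ztop 0.0851 rect [1069.  -502.4] [31.9 81.2] 83.1
[570.  20.] 1022 ztop 0.0852 rect [1049.2 -377. ] [60.1 79.7] 87.9
[310.  50.] 1481 ztop 0.0456 rect [982.5 106.6] [91.2 87.1] 3.6
[28. 60.] 571 ztop -0.4625 rect [1276.7 1001.5] [22.6 95.4] 26.3
[70. 60.] 314 ztop -0.5746 rect [1349.5  972.4] [ 6.3 65.4] 82.2
[567.  68.] 466 ztop 0.0855 rect [ 946.6 -363.6] [35.9 65.6] 78.4
[636.  64.] 179 ztop 0.085 rect [ 965.7 -497.2] [15.5 58.7] 84.3
[262.  76.] 246 ztop 0.0116 rect [932.5 196.3] [26.3 50.3] 10.8
[32. 84.] 154 ztop -0.6566 rect [1279.8 1128.7] [126.8   8.6] 89.7
[462. 200.] 5382 ztop 0.0418 rect [ 736.5 -188.4] [241.9 150.5] 85.0
[457. 146.] 683 ztop 0.099 rect [ 769.9 -157.7] [52.6 49.9] 71.2
[229. 145.] 901 ztop 0.0694 rect [759.7 221.4] [ 28.  238.7] 5.3
[526. 157.] 668 ztop 0.0989 rect [ 760.1 -274.8] [53.5 49.9] 88.5
[ 90. 260.] 3402 ztop 0.115 rect [579.9 423.3] [48.7 60.6] 74.7
[307. 305.] 1212 ztop 0.018 rect [500.   77.7] [ 32.1 109.4] 75.3
[209. 311.] 1525 ztop 0.0403 rect [476.8 243.1] 
[... 1318 characters left out ...]
[133 135 132]
(476, 325) [ 0.4817 -0.212   0.0147] [133 135 130]
(475, 335) [ 0.4634 -0.2062  0.03  ] [81 54 38]
(474, 350) [ 0.4386 -0.2051  0.0288] [80 52 34]
(472, 365) [ 0.4138 -0.2016  0.0308] [79 50 32]
(472, 372) [ 0.4024 -0.2029  0.0263] [78 49 32]
(470, 240) [ 0.6328 -0.2031  0.0057] [63 67 70]
(500, 240) [ 0.6262 -0.2452  0.0437] [63 68 67]
(468, 260) [ 0.5979 -0.2017 -0.0025] [133 130 122]
(500, 262) [ 0.5959 -0.2568  0.0062] [81 80 76]
(396, 210) [ 0.6725 -0.0664  0.0293] [79 64 43]
(460, 219) [ 0.6725 -0.1864 -0.0009] [115 109  98]
(531, 227) [ 0.6674 -0.3189 -0.0055] [134 125 109]
(404, 170) [ 0.7376 -0.075   0.0558] [21 20 17]
(404, 133) [ 0.8149 -0.0751  0.0401] [149 123  86]
```

View pics/c0.png

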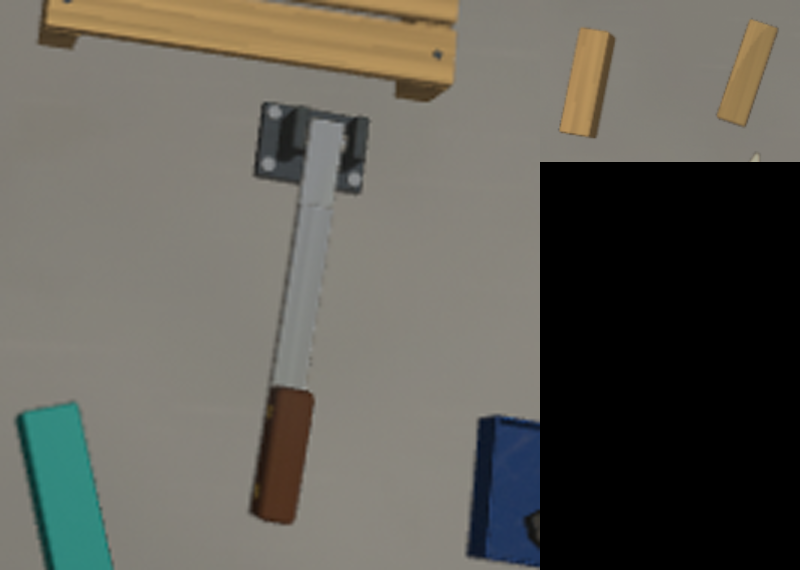

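The left wooden block is 40 mm high and the right one 18 mm, so the shim is the left one, at about (0.477, 0.244) with yaw about -5°. The crop confirms the bar sits in the cheeks with its grip at top pixel (475,351). The skid is at (0.7365, -0.188), yaw -5°.

I'll move above the grip, slightly behind its centre.

>>> carry_out([
  [[0.06, -0.036, 0.02], 0.8, -0.3],
  [[0.12, -0.07, 0.04], 1.6, -0.3],
  [[0.18, -0.106, 0.06], 2.4, -0.3],
  [[0.24, -0.142, 0.08], 3.1, -0.3],
  [[0.297, -0.176, 0.1], 3.1, -0.3],
  [[0.297, -0.176, 0.1], 3.1, -0.3],
  [[0.297, -0.176, 0.1], 3.1, -0.3],
  [[0.297, -0.176, 0.1], 3.1, -0.3],
])

```text
time: 1.1
tool_pos: [0.4305, -0.2068, 0.1054]
ee_rot: [3.141, 0.0, -0.088]
wrist_force: [-0.2, 0.2, 0.4]
width: 0.061
finger_force: 0.0
```

```bash
python3 - <<'E'
from h import *
s=snap('wrist','w1.png'); o=robot.get_obs(); print(o['tool_pos'],o['ee_rot'],o['width'],o['wrist_force'])
X=cloud(s); hsv=cv2.cvtColor(s['image'],cv2.COLOR_RGB2HSV)
m=cv2.inRange(hsv,(5,90,30),(18,255,140))&((X[...,2]>.022)*255).astype(np.uint8)
n,l,st,c=cv2.connectedComponentsWithStats(m)
for i in range(1,n):
    if st[i,4]>400:
        P=X[l==i]; r=cv2.minAreaRect((P[:,:2]*1000).astype(np.float32)); print(c[i],st[i,4],r,P[:,2].mean())
E
```

```text
[ 0.43042377 -0.20732884  0.10576266] [ 3.14074161e+00 -1.14207871e-04 -8.91586902e-02] 0.06088208015436797 [-0.30097581 -0.52106241  0.3124467 ]
[323.07290195 241.36733541] 3539 ((437.8000183105469, -209.3428192138672), (22.215049743652344, 74.5018539428711), 84.20938110351562) 0.032231312663077
```

View pics/w1.png

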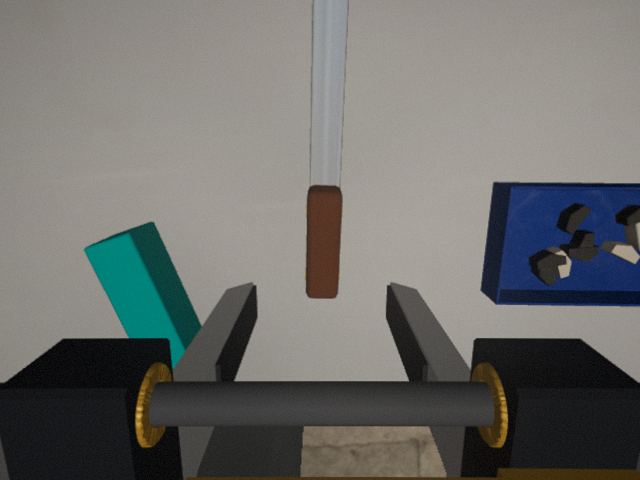

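The wrist view shows the grip at (323,241), centred between the fingers, with about 7 mm of it ahead of the TCP. I'll lower and close.

>>> carry_out([
  [[0, 0.002, 0.05], 0, -0.3],
  [[0, 0.002, 0.097], 0, -0.3],
  [[0, 0.002, 0.097], 0, -0.3],
  [[0, 0.002, 0.097], 0, 0.8],
  [[0, 0.002, 0.097], 0, 0.8],
  [[0, 0.002, 0.097], 0, 0.8],
  [[0, 0.002, 0.097], 0, 0.8],
  [[0, 0.002, 0.097], 0, 0.8],
])

```text
time: 2.15
tool_pos: [0.4311, -0.2082, 0.0093]
ee_rot: [-3.141, -0.001, -0.089]
wrist_force: [0.7, 1.5, 3.0]
width: 0.0221
finger_force: 29.9
```

>>> carry_out([
  [[0.001, 0, -0.01], 0, 0.8],
  [[0.003, 0, -0.02], 0, 0.8],
  [[0.006, 0, -0.03], 0, 0.8],
  [[0.008, 0, -0.04], 0, 0.8],
  [[0.01, 0, -0.05], 0, 0.8],
  [[0.012, 0, -0.06], 0, 0.8],
  [[0.013, 0, -0.068], 0, 0.8],
  [[0.014, 0, -0.076], 0, 0.8],
  [[0.014, 0, -0.076], 0, 0.8],
])

```text
time: 3.28
tool_pos: [0.445, -0.21, 0.0854]
ee_rot: [3.141, -0.002, -0.088]
wrist_force: [0.2, 0.4, -6.5]
width: 0.022
finger_force: 29.9
```

```bash
cat >> h.py <<'E'
def bar(s,plot=False):
    """steel bar top-surface points along bar axis: returns s(mm ahead of ridge guess), z"""
    X=cloud(s); im=s['image'].astype(int)
    o=np.array([.622,-.2325]); e=np.array([np.cos(-.089),np.sin(-.089)]); n=np.array([-e[1],e[0]])
    d=X[...,:2]-o; a=d@e; b=d@n
    m=(abs(b)<.006)&(a>-.21)&(a<.06)&(X[...,2]>.005)&(X[...,2]<.14)
    for lo in np.arange(-.2,.05,.02):
        k=m&(a>=lo)&(a<lo+.02)
        if k.sum()>5: print(round(lo+.01,3),'z',np.median(X[...,2][k]).round(4),'b',b[k].mean().round(4),k.sum(),im[k].mean(0).round())
E
python3 - <<'E'
from h import *
print(robot.get_obs()['tool_pos'])
s=snap('scene'); cv2.imwrite('pics/s2.png',cv2.resize(s['image'][120:300,240:480,::-1],None,fx=3,fy=3,interpolation=cv2.INTER_CUBIC)); bar(s); t=snap('top'); bar(t)
E
```

```text
[ 0.44501754 -0.20997658  0.08537041]
-0.19 z 0.1174 b -0.0012 82 [86. 80. 76.]
-0.17 z 0.1214 b -0.0013 64 [54. 51. 49.]
-0.11 z 0.0948 b 0.0026 21 [192. 188. 180.]
-0.09 z 0.0977 b 0.0015 11 [188. 184. 177.]
-0.07 z 0.1008 b 0.0029 20 [191. 187. 179.]
-0.05 z 0.1032 b 0.0033 17 [190. 185. 178.]
-0.03 z 0.1031 b 0.0018 18 [158. 156. 150.]
-0.01 z 0.0256 b 0.0002 73 [121. 119. 115.]
0.01 z 0.1081 b 0.0012 22 [181. 177. 170.]
0.03 z 0.0382 b -0.0002 16 [167. 142. 109.]
0.05 z 0.04 b 0.0003 26 [233. 197. 138.]
-0.13 z 0.0931 b 0.0024 29 [134. 135. 130.]
-0.11 z 0.0944 b 0.0019 67 [136. 137. 133.]
-0.09 z 0.0968 b 0.0017 69 [136. 137. 134.]
-0.07 z 0.0993 b 0.0016 72 [136. 138. 136.]
-0.05 z 0.1025 b 0.0014 69 [137. 138. 138.]
-0.03 z 0.1025 b 0.001 83 [128. 130. 129.]
-0.01 z 0.1007 b 0.0011 151 [112. 113. 112.]
0.01 z 0.106 b 0.0009 106 [121. 122. 122.]
0.03 z 0.0385 b 0.0023 15 [133. 108.  71.]
0.05 z 0.0398 b 0.0001 69 [177. 143.  91.]
```

View pics/s2.png

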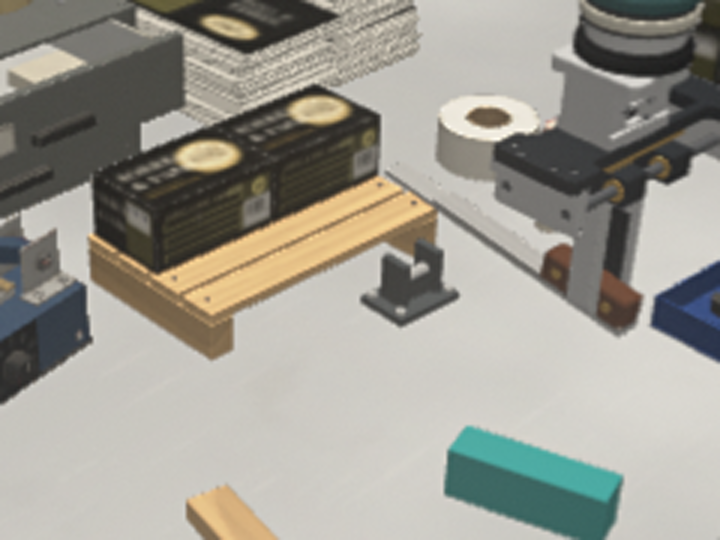

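The scene crop shows the bar held rigidly: it was lifted level, with its nose at crop pixel (395,170), high above the fulcrum at (410,285). The grip torque keeps the nose up. I'll lower the bar back and test whether an intermediate closure softens the grip.

>>> carry_out([
  [[-0.003, 0, 0.02], 0, 0.8],
  [[-0.008, 0, 0.04], 0, 0.8],
  [[-0.012, 0, 0.06], 0, 0.8],
  [[-0.014, 0, 0.075], 0, 0.8],
  [[-0.014, 0, 0.075], 0, 0.8],
  [[-0.014, 0, 0.075], 0, 0.6],
  [[-0.014, 0, 0.075], 0, 0.6],
])

```text
time: 4.25
tool_pos: [0.4306, -0.2085, 0.0095]
ee_rot: [3.141, -0.0, -0.088]
wrist_force: [-0.6, -0.0, -6.1]
width: 0.022
finger_force: 30.0
```

>>> carry_out([
  [[0, 0, 0], 0, 0.56],
  [[0, 0, 0], 0, 0.56],
])

```text
time: 4.5
tool_pos: [0.4306, -0.2085, 0.0096]
ee_rot: [3.141, -0.0, -0.088]
wrist_force: [0.4, 0.6, -5.1]
width: 0.0217
finger_force: 30.0
```

>>> carry_out([
  [[0, 0, 0], 0, 0.54],
  [[0, 0, 0], 0, 0.54],
])

```text
time: 4.75
tool_pos: [0.4306, -0.2085, 0.0096]
ee_rot: [3.141, -0.0, -0.088]
wrist_force: [0.1, -0.2, -4.3]
width: 0.0218
finger_force: 13.0
```

The closure acts as a position setting, so a softer grip is possible (13 N at 0.54). I'll also regrip closer to the tail, where the bar's weight turns it more strongly, then lift.

>>> carry_out([
  [[0, 0, 0], 0, 0.35],
  [[0, 0, 0], 0, 0.35],
  [[-0.016, 0, 0], 0, 0.35],
  [[-0.016, 0, 0], 0, 0.35],
  [[-0.016, 0, 0], 0, 0.54],
  [[-0.016, 0, 0], 0, 0.54],
  [[-0.016, 0, 0], 0, 0.54],
  [[-0.016, 0, 0], 0, 0.54],
])

```text
time: 5.75
tool_pos: [0.4147, -0.207, 0.0096]
ee_rot: [3.141, -0.0, -0.088]
wrist_force: [-0.6, 0.3, 2.1]
width: 0.0219
finger_force: 12.7
```

>>> carry_out([
  [[0.001, 0, -0.01], 0, 0.54],
  [[0.003, 0, -0.02], 0, 0.54],
  [[0.006, 0, -0.03], 0, 0.54],
  [[0.008, 0, -0.04], 0, 0.54],
  [[0.008, 0, -0.04], 0, 0.54],
  [[0.008, 0, -0.04], 0, 0.54],
])

```text
time: 6.5
tool_pos: [0.4234, -0.2079, 0.0499]
ee_rot: [3.141, -0.002, -0.088]
wrist_force: [1.5, -0.8, -4.4]
width: 0.0216
finger_force: 12.6
```

```bash
python3 - <<'E'
from h import *
o=robot.get_obs();print(o['tool_pos'],o['finger_force'],o['wrist_force'],o['wrist_torque'])
t=snap('top'); bar(t)
E
```

```text
[ 0.42342424 -0.20790195  0.04988285] 12.59778544306755 [ 1.4922608  -0.80796969 -4.41029012] [-0.07764549 -0.35983362 -0.08660009]
-0.15 z 0.0631 b 0.0027 30 [83. 57. 40.]
-0.13 z 0.0425 b 0.0022 51 [135. 137. 135.]
-0.11 z 0.0421 b 0.0022 52 [136. 138. 135.]
-0.09 z 0.0412 b 0.0023 53 [136. 138. 134.]
-0.07 z 0.0388 b 0.0023 52 [136. 138. 134.]
-0.05 z 0.0382 b 0.0021 53 [137. 139. 133.]
-0.03 z 0.0338 b 0.002 48 [140. 142. 136.]
-0.01 z 0.0331 b 0.0009 60 [137. 138. 131.]
0.01 z 0.0317 b 0.0018 32 [137. 139. 130.]
0.03 z 0.0389 b -0.0001 26 [137. 112.  73.]
0.05 z 0.0397 b 0.0 74 [178. 144.  92.]
```

It pivots with the nose on the ridge. I'll keep raising to about 0.27 rad.

>>> carry_out([
  [[0.001, 0, -0.008], 0, 0.54],
  [[0.002, 0, -0.016], 0, 0.54],
  [[0.004, 0, -0.024], 0, 0.54],
  [[0.005, 0, -0.034], 0, 0.54],
  [[0.006, 0, -0.043], 0, 0.54],
  [[0.006, 0, -0.043], 0, 0.54],
])

```text
time: 7.3
tool_pos: [0.4292, -0.2086, 0.0937]
ee_rot: [3.141, -0.002, -0.088]
wrist_force: [1.3, 0.3, -5.1]
width: 0.0217
finger_force: 12.5
```

```bash
python3 - <<'E'
from h import *
o=robot.get_obs();print(o['tool_pos'],o['finger_force'],o['wrist_force'],o['wrist_torque'])
t=snap('top'); bar(t)
E
```

```text
[ 0.42919308 -0.20858382  0.09372771] 12.458516210317612 [ 1.30666252  0.32192011 -5.14803598] [-0.07780563 -0.13050599 -0.09029047]
-0.15 z 0.0954 b 0.0017 22 [82. 55. 39.]
-0.13 z 0.071 b 0.0016 49 [123. 116. 106.]
-0.11 z 0.0663 b 0.002 60 [130. 126. 117.]
-0.09 z 0.0604 b 0.0019 53 [130. 126. 117.]
-0.07 z 0.0538 b 0.0019 55 [130. 126. 117.]
-0.05 z 0.0491 b 0.0018 52 [131. 126. 118.]
-0.03 z 0.0402 b 0.0021 43 [135. 131. 121.]
-0.01 z 0.0343 b 0.0009 53 [133. 129. 120.]
0.01 z 0.0289 b 0.0009 28 [108. 107. 102.]
0.03 z 0.0376 b 0.0 23 [137. 112.  74.]
0.05 z 0.0396 b 0.0001 74 [177. 143.  91.]
```

>>> carry_out([
  [[0.006, 0, 0.0015], 0, 0.54],
  [[0.012, 0, 0.003], 0, 0.54],
  [[0.018, 0, 0.0048], 0, 0.54],
  [[0.024, 0, 0.0064], 0, 0.54],
  [[0.03, 0, 0.008], 0, 0.54],
  [[0.036, 0, 0.0096], 0, 0.54],
  [[0.042, 0, 0.0112], 0, 0.54],
  [[0.048, 0, 0.013], 0, 0.54],
  [[0.053, 0, 0.0142], 0, 0.54],
  [[0.053, 0, 0.0142], 0, 0.54],
])

```text
time: 8.6
tool_pos: [0.4823, -0.213, 0.0782]
ee_rot: [3.141, -0.002, -0.088]
wrist_force: [0.6, -1.6, -4.6]
width: 0.0219
finger_force: 12.9
```

```bash
python3 - <<'E'
from h import *
o=robot.get_obs();print(o['tool_pos'],o['finger_force'],o['wrist_force'],o['wrist_torque'])
t=snap('top'); bar(t)
s=snap('scene'); cv2.imwrite('pics/s3.png',cv2.resize(s['image'][140:280,270:450,::-1],None,fx=4,fy=4,interpolation=cv2.INTER_CUBIC))
E
```

```text
[ 0.48225091 -0.21301042  0.07817845] 12.926165610551834 [ 0.59808781 -1.64298791 -4.58394183] [-0.27976779 -0.16935412 -0.18011771]
-0.07 z 0.0544 b 0.002 52 [131. 126. 118.]
-0.05 z 0.0483 b 0.0019 54 [133. 129. 120.]
-0.03 z 0.0434 b 0.0019 53 [128. 124. 116.]
-0.01 z 0.0383 b 0.0017 54 [130. 126. 118.]
0.01 z 0.0322 b 0.0019 43 [132. 127. 119.]
0.03 z 0.0257 b 0.0014 60 [137. 124. 104.]
0.05 z 0.0398 b -0.0002 78 [179. 145.  92.]
```

View pics/s3.png

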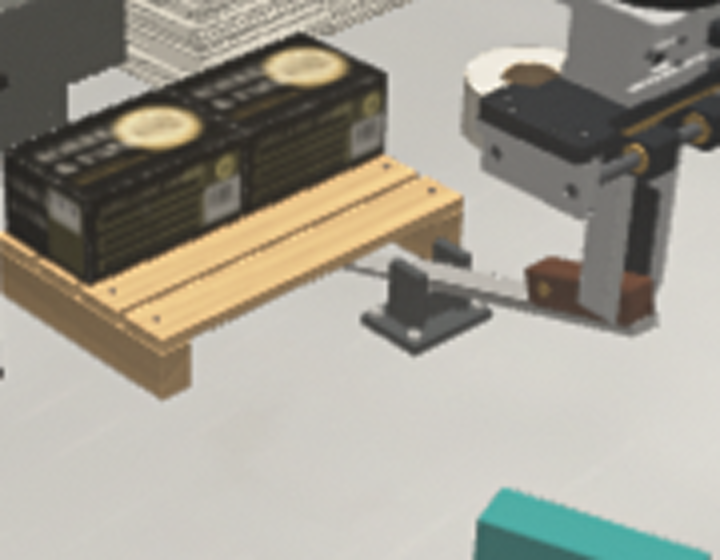

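The crop shows the nose under the skid's front edge at (350,265), with the bar between the cheeks. I'll press the grip down along the arc.

>>> carry_out([
  [[-0.0027, 0, 0.006], 0, 0.54],
  [[-0.005, 0, 0.013], 0, 0.54],
  [[-0.007, 0, 0.02], 0, 0.54],
  [[-0.0087, 0, 0.026], 0, 0.54],
  [[-0.01, 0, 0.033], 0, 0.54],
  [[-0.0114, 0, 0.04], 0, 0.54],
  [[-0.012, 0, 0.047], 0, 0.54],
  [[-0.0128, 0, 0.053], 0, 0.54],
  [[-0.013, 0, 0.06], 0, 0.54],
  [[-0.013, 0, 0.067], 0, 0.54],
])

```text
time: 9.95
tool_pos: [0.4688, -0.2119, 0.0115]
ee_rot: [3.141, -0.001, -0.088]
wrist_force: [-1.7, 1.6, 17.2]
width: 0.0217
finger_force: 12.7
```

```bash
cat >> h.py <<'E'
def skid(s):
    X=cloud(s); o=np.array([.7365,-.1884]); e=np.array([np.cos(-.087),np.sin(-.087)]); n=np.array([-e[1],e[0]])
    d=X[...,:2]-o; a=d@e; b=d@n; z=X[...,2]
    for y in (-.1,-.02,.03,.09):
        k=(a>-.072)&(a<-.055)&(abs(b-y)<.02)&(z>.025)&(z<.08)
        k2=(a>-.1)&(abs(b-y)<.02)&(z>.036)&(z<.08)&(a<0)
        print('y',y,'deck z near edge',np.median(z[k]).round(4),'front a',np.percentile(a[k2],2).round(4))
E
python3 - <<'E'
from h import *
o=robot.get_obs();print(o['tool_pos'],o['finger_force'],o['wrist_force'],o['wrist_torque'])
t=snap('top'); bar(t); skid(t)
E
```

```text
[ 0.46881673 -0.2119164   0.01149619] 12.705559730529785 [-1.68911561  1.57634461 17.15310947] [ 0.34337528  0.34200147 -0.08085527]
-0.09 z 0.0207 b 0.0025 29 [138. 138. 132.]
-0.07 z 0.0237 b 0.0024 52 [137. 138. 132.]
-0.05 z 0.0273 b 0.0024 50 [138. 139. 134.]
-0.03 z 0.0307 b 0.0022 53 [138. 139. 135.]
-0.01 z 0.0338 b 0.0015 61 [137. 138. 135.]
0.01 z 0.0368 b 0.002 53 [140. 142. 138.]
0.03 z 0.0403 b 0.0013 74 [140. 131. 115.]
0.05 z 0.0556 b 0.0001 78 [179. 142.  90.]
y -0.1 deck z near edge 0.0557 front a -0.0774
y -0.02 deck z near edge 0.0563 front a -0.0762
y 0.03 deck z near edge 0.0562 front a -0.0743
y 0.09 deck z near edge 0.0562 front a -0.0737
```

The deck edge is up and the bar is down. I'll release and rise straight up.

>>> carry_out([
  [[0, 0, 0], 0, 0.4],
  [[0, 0, 0], 0, 0.2],
  [[0, 0, 0], 0, 0],
  [[0, 0, -0.03], 0, 0],
  [[0, 0, -0.09], 0, 0],
  [[0, 0, -0.15], 0, 0],
  [[0, 0, -0.15], 0, 0],
])

```text
time: 10.88
tool_pos: [0.4715, -0.2135, 0.168]
ee_rot: [3.136, -0.012, -0.088]
wrist_force: [-0.1, -0.4, -0.1]
width: 0.0472
finger_force: 0.0
```

```bash
python3 - <<'E'
from h import *
o=robot.get_obs();print(o['tool_pos'],o['ee_rot'],o['wrist_force'])
t=snap('top'); bar(t); skid(t)
X=cloud(t); z=X[...,2]; k=(z>.048)&(z<.062)&(X[...,0]>.64)&(X[...,0]<.715)&(X[...,1]>-.35)&(X[...,1]<-.05)
print(cv2.minAreaRect((X[k][:,:2]*1000).astype(np.float32)))
m=cv2.inRange(cv2.cvtColor(t['image'],cv2.COLOR_RGB2HSV),(8,60,60),(28,255,255))>0
k=m&(abs(z-.04)<.005)&(abs(X[...,0]-.477)<.09)&(abs(X[...,1]-.243)<.06)
print('shim',cv2.minAreaRect((X[k][:,:2]*1000).astype(np.float32)))
E
```

```text
[ 0.47147702 -0.21351464  0.16803075] [ 3.13594087 -0.01174475 -0.0881081 ] [-0.11980371 -0.3842118  -0.08793733]
-0.17 z 0.0263 b 0.0024 27 [84. 59. 45.]
-0.05 z 0.0273 b 0.0024 51 [135. 136. 131.]
-0.03 z 0.0306 b 0.0021 50 [136. 137. 133.]
-0.01 z 0.034 b 0.0011 60 [134. 136. 132.]
0.01 z 0.0367 b 0.002 51 [138. 140. 137.]
0.03 z 0.0402 b 0.001 77 [138. 128. 111.]
0.05 z 0.0557 b -0.0 73 [176. 140.  89.]
y -0.1 deck z near edge 0.0557 front a -0.0772
y -0.02 deck z near edge 0.056 front a -0.0778
y 0.03 deck z near edge 0.0558 front a -0.074
y 0.09 deck z near edge 0.0564 front a -0.0738
((691.3782958984375, -185.3211212158203), (241.64501953125, 65.04794311523438), 85.41065216064453)
shim ((476.81201171875, 243.54393005371094), (33.30156326293945, 109.0859146118164), 85.42423248291016)
```

The bar holds the edge by itself. Now to the taller block, gripping it towards its rear end.

>>> carry_out([
  [[-0.008, -0.06, 0], 0, -0.3],
  [[-0.016, -0.12, 0], 0, -0.3],
  [[-0.025, -0.18, 0], 0, -0.3],
  [[-0.034, -0.24, 0], 0, -0.3],
  [[-0.042, -0.3, 0], 0, -0.3],
  [[-0.05, -0.36, 0], 0, -0.3],
  [[-0.058, -0.41, 0.02], 0, -0.3],
  [[-0.065, -0.456, 0.04], 0, -0.3],
  [[-0.065, -0.456, 0.06], 0, -0.3],
  [[-0.065, -0.456, 0.06], 0, -0.3],
])

```text
time: 12.18
tool_pos: [0.4408, 0.2476, 0.097]
ee_rot: [3.137, 0.008, -0.087]
wrist_force: [-0.1, -0.5, 0.2]
width: 0.0612
finger_force: 0.0
```

```bash
python3 - <<'E'
from h import *
o=robot.get_obs();print(o['tool_pos'],o['ee_rot'])
s=snap('wrist'); X=cloud(s); z=X[...,2]
k=(abs(z-.04)<.005)&(abs(X[...,0]-.477)<.09)&(abs(X[...,1]-.243)<.06)
print('shim',k.sum(),cv2.minAreaRect((X[k][:,:2]*1000).astype(np.float32)))
E
```

```text
[0.44082909 0.24758407 0.09696999] [ 3.137251    0.00773785 -0.08693517]
shim 10115 ((477.5419616699219, 241.4575958251953), (32.125205993652344, 109.83134460449219), 84.86693572998047)
```

>>> carry_out([
  [[0.006, 0.003, 0], 0, -0.3],
  [[0.006, 0.003, 0.045], 0, -0.3],
  [[0.006, 0.003, 0.087], 0, -0.3],
  [[0.006, 0.003, 0.087], 0, -0.3],
  [[0.006, 0.003, 0.087], 0, 0.5],
  [[0.006, 0.003, 0.087], 0, 0.5],
  [[0.006, 0.003, 0.087], 0, 0.5],
  [[0.006, 0.003, 0.087], 0, 0.5],
])

```text
time: 13.22
tool_pos: [0.4506, 0.2451, 0.0158]
ee_rot: [-3.141, -0.003, -0.088]
wrist_force: [0.6, -0.2, 4.8]
width: 0.0319
finger_force: 30.0
```

>>> carry_out([
  [[0, 0, -0.03], 0, 0.5],
  [[0, 0, -0.08], 0, 0.5],
  [[0, 0, -0.08], 0, 0.5],
  [[0, 0, -0.08], 0, 0.5],
])

```text
time: 13.72
tool_pos: [0.4489, 0.2445, 0.0935]
ee_rot: [3.141, 0.001, -0.088]
wrist_force: [-0.4, 0.1, -0.5]
width: 0.0318
finger_force: 30.0
```

```bash
python3 - <<'E'
from h import *
o=robot.get_obs();print(o['tool_pos'],o['ee_rot'],o['width'])
for c in ('wrist','top'):
    X=cloud(snap(c)); z=X[...,2]
    k=(abs(z-.12)<.015)&(X[...,0]>.47)&(X[...,0]<.58)&(abs(X[...,1]-.243)<.05)
    print('shim',k.sum(),np.median(z[k]),cv2.minAreaRect((X[k][:,:2]*1000).astype(np.float32)))
    P=X[k]; print(np.polyfit(P[:,0],P[:,2],1))
E
```

```text
[0.44893944 0.24450882 0.09350648] [ 3.14096201e+00  1.04877026e-03 -8.81307347e-02] 0.03175726417856785
shim 13050 0.11694235259239634 ((499.7589111328125, 239.2541046142578), (32.09453201293945, 62.45552444458008), 84.84703063964844)
[-0.00569445  0.11977236]
shim 539 0.1145381886309479 ((506.8345642089844, 239.8070526123047), (32.262454986572266, 45.23143768310547), 85.89114379882812)
[-0.01085441  0.11979898]
```

The block is held level. I'll carry it to a point in front of the skid, short of the edge.

>>> carry_out([
  [[0.02, 0.05, 0], 0, 0.5],
  [[0.04, 0.1, 0], 0, 0.5],
  [[0.06, 0.155, 0], 0, 0.5],
  [[0.08, 0.21, 0], 0, 0.5],
  [[0.1, 0.26, 0], 0, 0.5],
  [[0.12, 0.31, 0], 0, 0.5],
  [[0.14, 0.361, 0], 0, 0.5],
  [[0.14, 0.361, 0.03], 0, 0.5],
  [[0.14, 0.361, 0.06], 0, 0.5],
  [[0.14, 0.361, 0.06], 0, 0.5],
])

```text
time: 15.08
tool_pos: [0.5534, -0.1263, 0.0293]
ee_rot: [-3.139, 0.01, -0.089]
wrist_force: [-0.1, -0.5, 0.5]
width: 0.0318
finger_force: 30.0
```

```bash
python3 - <<'E'
from h import *
o=robot.get_obs();print(o['tool_pos'],o['ee_rot'],o['width'])
t=snap('top');skid(t)
w=snap('wrist','w4.png')
X=cloud(w); z=X[...,2]; o=np.array([.7365,-.1884]); e=np.array([np.cos(-.087),np.sin(-.087)]); n=np.array([-e[1],e[0]])
d=X[...,:2]-o; a=d@e; b=d@n
k=(abs(z-.057)<.01)&(a<-.105)&(a>-.18)&(abs(b-.045)<.04)
print('shim a,b ranges',np.percentile(a[k],[1,99]),np.percentile(b[k],[1,99]),np.median(z[k]),k.sum())
k=(abs(z-.055)<.012)&(a>-.095)&(a<-.02)
for y in (0,.045,.09):
    q=k&(abs(b-y)<.015); print(y,np.percentile(a[q],1) if q.any() else None, np.median(z[q]) if q.any() else None,q.sum())
E
```

```text
[ 0.55341031 -0.12626244  0.02929023] [-3.13920909  0.01025831 -0.08866451] 0.03181338391749343
y -0.1 deck z near edge nan front a -0.0241
y -0.02 deck z near edge nan front a -0.0096
y 0.03 deck z near edge nan front a -0.0259
y 0.09 deck z near edge 0.0562 front a -0.0739
shim a,b ranges [-0.1790822  -0.10569158] [0.02087462 0.06931828] 0.055007336883104385 16688
0 -0.07460581341964827 0.05810886245579301 2596
0.045 -0.07410828481097856 0.05803890114091392 2458
0.09 -0.07369437798358376 0.05771126267187352 2408
  return _methods._mean(a, axis=axis, dtype=dtype,
  ret = ret.dtype.type(ret / rcount)
```

View pics/w4.png

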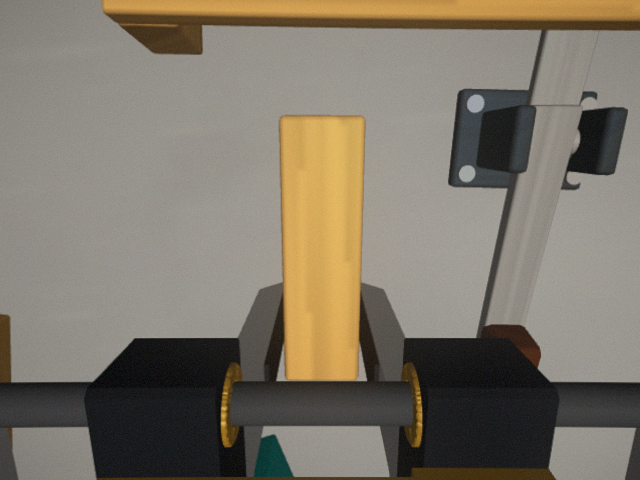

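The block at (322,250) points at the gap and is clear of the runner at (165,40). The fulcrum and bar are to the right at (540,140). I'll lower to just above the table first.

>>> carry_out([
  [[0, 0, 0.01], 0, 0.5],
  [[0, 0, 0.01], 0, 0.5],
  [[0, 0, 0.01], 0, 0.5],
])

```text
time: 15.55
tool_pos: [0.5575, -0.1272, 0.0248]
ee_rot: [3.141, -0.001, -0.088]
wrist_force: [0.5, -0.1, -0.5]
width: 0.0316
finger_force: 30.0
```

>>> carry_out([
  [[0, 0, 0.0077], 0, 0.5],
  [[0.01, 0, 0.0077], 0, 0.5],
  [[0.02, 0, 0.0077], 0, 0.5],
  [[0.028, 0, 0.0077], 0, 0.5],
  [[0.028, 0, 0.0077], 0, 0.5],
])

```text
time: 16.18
tool_pos: [0.5858, -0.1298, 0.0164]
ee_rot: [3.142, -0.0, -0.088]
wrist_force: [-0.1, -1.0, -0.8]
width: 0.0315
finger_force: 30.0
```

>>> carry_out([
  [[0.006, 0, 0], 0, 0.5],
  [[0.012, 0, 0], 0, 0.5],
  [[0.018, 0, 0], 0, 0.5],
  [[0.024, 0, 0], 0, 0.5],
  [[0.03, 0, 0], 0, 0.5],
  [[0.036, 0, 0], 0, 0.5],
  [[0.036, 0, 0], 0, 0.5],
])

```text
time: 17.05
tool_pos: [0.6213, -0.1329, 0.0165]
ee_rot: [3.141, -0.0, -0.088]
wrist_force: [0.0, -0.2, -0.2]
width: 0.0322
finger_force: 30.0
```

```bash
python3 - <<'E'
from h import *
o=robot.get_obs();print(o['tool_pos'],o['ee_rot'],o['width'],o['wrist_force'])
w=snap('wrist'); X=cloud(w); z=X[...,2]; o=np.array([.7365,-.1884]); e=np.array([np.cos(-.087),np.sin(-.087)]); n=np.array([-e[1],e[0]])
d=X[...,:2]-o; a=d@e; b=d@n
for lo in np.arange(-.13,-.03,.01):
    q=(abs(b-.045)<.008)&(a>=lo)&(a<lo+.01)
    if q.sum()>5: print(round(lo,3),np.median(z[q]).round(4))
E
```

```text
[ 0.62133838 -0.13293327  0.01654809] [ 3.14147346e+00 -1.61591459e-04 -8.81414742e-02] 0.032210350978403086 [ 0.02560713 -0.20515675 -0.16663097]
-0.13 0.0403
-0.12 0.0402
-0.11 0.0405
-0.1 0.1299
-0.09 0.0402
-0.08 0.0572
-0.07 0.058
-0.06 0.0568
-0.05 0.0556
-0.04 0.0531
```

The block is in without contact. I'll release and rise.

>>> carry_out([
  [[0, 0, 0], 0, 0.3],
  [[0, 0, 0], 0, 0.1],
  [[0, 0, 0], 0, 0],
  [[0, 0, -0.02], 0, 0],
  [[0, 0, -0.07], 0, 0],
  [[-0.04, 0.02, -0.12], 0, 0],
  [[-0.1, 0.04, -0.13], 0, 0],
  [[-0.1, 0.04, -0.13], 0, 0],
  [[-0.1, 0.04, -0.13], 0, 0],
])

```text
time: 18.23
tool_pos: [0.5183, -0.1641, 0.148]
ee_rot: [3.141, -0.003, -0.089]
wrist_force: [-0.1, -0.1, -0.4]
width: 0.0468
finger_force: 0.0
```

```bash
python3 - <<'E'
from h import *
o=robot.get_obs();print(o['tool_pos'],o['ee_rot'],o['width'],o['wrist_force'])
t=snap('top','t5.png');skid(t);bar(t)
X=cloud(t); z=X[...,2]; o=np.array([.7365,-.1884]); e=np.array([np.cos(-.087),np.sin(-.087)]); n=np.array([-e[1],e[0]])
d=X[...,:2]-o; a=d@e; b=d@n
q=(abs(z-.04)<.005)&(a<-.08)&(a>-.2)&(abs(b-.045)<.04)
print(q.sum(),np.median(z[q]),np.percentile(a[q],[1,99]),cv2.minAreaRect((X[q][:,:2]*1000).astype(np.float32)))
g=cv2.inRange(cv2.cvtColor(t['image'],cv2.COLOR_RGB2HSV),(5,90,30),(18,255,140))>0
q=g&(z>.02)&(z<.06)&(X[...,0]>.4)&(X[...,0]<.56)&(X[...,1]<-.15)
print('grip',q.sum(),cv2.minAreaRect((X[q][:,:2]*1000).astype(np.float32)))
E
```

```text
return _methods._mean(a, axis=axis, dtype=dtype,
  ret = ret.dtype.type(ret / rcount)
Traceback (most recent call last):
  File "h.py", line 30, in skid
    print('y',y,'deck z near edge',np.median(z[k]).round(4),'front a',np.percentile(a[k2],2).round(4))
                                                                      ~~~~~~~~~~~~~^^^^^^^^^
IndexError: index -1 is out of bounds for axis 0 with size 0
```

>>> carry_out([
  [[-0.045, 0.052, 0], 0, 0],
  [[-0.045, 0.052, 0], 0, 0],
  [[-0.045, 0.052, 0.04], 0, 0],
  [[-0.045, 0.052, 0.04], 0, 0],
  [[-0.045, 0.052, 0.04], 0, 0],
])

```text
time: 18.9
tool_pos: [0.4695, -0.2114, 0.1071]
ee_rot: [-3.141, -0.0, -0.087]
wrist_force: [0.5, 0.8, 1.0]
width: 0.0468
finger_force: 0.0
```

```bash
python3 - <<'E'
from h import *
o=robot.get_obs();print(o['tool_pos'],o['ee_rot'],o['width'],o['wrist_force'])
t=snap('wrist','w5.png')
X=cloud(t); z=X[...,2]; o=np.array([.7365,-.1884]); e=np.array([np.cos(-.087),np.sin(-.087)]); n=np.array([-e[1],e[0]])
d=X[...,:2]-o; a=d@e; b=d@n
q=(abs(z-.04)<.005)&(a<-.08)&(a>-.2)&(abs(b-.045)<.04)
if q.any(): print(q.sum(),np.median(z[q]),np.percentile(a[q],[1,99]),cv2.minAreaRect((X[q][:,:2]*1000).astype(np.float32)))
g=cv2.inRange(cv2.cvtColor(t['image'],cv2.COLOR_RGB2HSV),(5,90,30),(18,255,140))>0
q=g&(z>.02)&(z<.06)&(X[...,0]>.4)&(X[...,0]<.56)&(X[...,1]<-.15)
print('grip',q.sum(),cv2.minAreaRect((X[q][:,:2]*1000).astype(np.float32)))
bar(t)
E
```

```text
[ 0.46950263 -0.2114282   0.10709656] [-3.14145390e+00 -4.17360818e-04 -8.71579484e-02] 0.04683251833905904 [0.45248966 0.84622141 1.03514066]
3737 0.03920971229503674 [-0.14799267 -0.11778097] ((608.0811767578125, -132.70179748535156), (32.985557556152344, 31.176651000976562), 85.83496856689453)
grip 3713 ((492.3654479980469, -214.9130096435547), (21.85270118713379, 74.79216003417969), 85.09741973876953)
-0.17 z 0.0278 b 0.0006 173 [90. 61. 47.]
-0.15 z 0.0304 b 0.0004 467 [89. 57. 41.]
-0.13 z 0.034 b 0.0005 519 [88. 55. 39.]
-0.11 z 0.0378 b 0.0004 594 [90. 57. 41.]
-0.09 z 0.0231 b 0.0008 568 [120. 109. 104.]
-0.07 z 0.0253 b 0.0008 597 [152. 152. 151.]
-0.05 z 0.0288 b 0.0008 660 [151. 152. 153.]
-0.03 z 0.0326 b 0.0007 760 [148. 151. 152.]
-0.01 z 0.0355 b 0.0004 608 [143. 146. 148.]
```

View pics/w5.png

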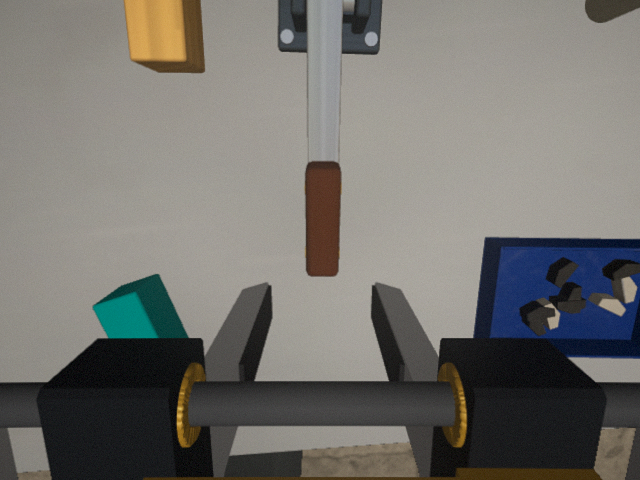

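The block stands under the skid's edge at (165,35), and the bar still holds with its grip at (323,218). I'll regrip softly and reverse the arc.

>>> carry_out([
  [[0, 0.0012, 0.05], 0, 0],
  [[0, 0.0012, 0.0955], 0, 0],
  [[0, 0.0012, 0.0955], 0, 0],
  [[0, 0.0012, 0.0955], 0, 0.54],
  [[0, 0.0012, 0.0955], 0, 0.54],
  [[0, 0.0012, 0.0955], 0, 0.54],
  [[0, 0.0012, 0.0955], 0, 0.54],
])

```text
time: 19.82
tool_pos: [0.4697, -0.2126, 0.0129]
ee_rot: [-3.141, -0.004, -0.088]
wrist_force: [0.9, 3.7, 5.4]
width: 0.0218
finger_force: 12.1
```

>>> carry_out([
  [[0, 0, -0.007], 0, 0.54],
  [[0.0003, 0, -0.0135], 0, 0.54],
  [[0.001, 0, -0.02], 0, 0.54],
  [[0.0017, 0, -0.027], 0, 0.54],
  [[0.003, 0, -0.034], 0, 0.54],
  [[0.0045, 0, -0.041], 0, 0.54],
  [[0.006, 0, -0.047], 0, 0.54],
  [[0.008, 0, -0.054], 0, 0.54],
  [[0.0105, 0, -0.061], 0, 0.54],
  [[0.013, 0, -0.067], 0, 0.54],
])

```text
time: 21.08
tool_pos: [0.4815, -0.2141, 0.0786]
ee_rot: [3.141, -0.0, -0.088]
wrist_force: [-0.4, -0.2, -5.2]
width: 0.022
finger_force: 12.1
```

```bash
python3 - <<'E'
from h import *
o=robot.get_obs();print(o['tool_pos'],o['ee_rot'],o['width'],o['finger_force'],o['wrist_force'])
t=snap('top'); bar(t); skid(t)
E
```

```text
[ 0.48150732 -0.21411599  0.07863594] [ 3.14142398e+00 -3.28244040e-04 -8.81485400e-02] 0.021979428205244938 12.054621577262878 [-0.41841699 -0.16460475 -5.19486711]
-0.07 z 0.0532 b 0.0017 57 [133. 128. 119.]
-0.05 z 0.0483 b 0.0018 55 [132. 128. 119.]
-0.03 z 0.0427 b 0.0017 52 [129. 125. 117.]
-0.01 z 0.0377 b 0.0016 53 [133. 128. 120.]
0.01 z 0.0326 b 0.0021 46 [135. 131. 122.]
0.03 z 0.0272 b 0.0014 79 [143. 126. 101.]
0.05 z 0.049 b 0.0002 72 [178. 142.  90.]
y -0.1 deck z near edge 0.0492 front a -0.0776
y -0.02 deck z near edge 0.0494 front a -0.0764
y 0.03 deck z near edge 0.0495 front a -0.0956
y 0.09 deck z near edge 0.0494 front a -0.0752
```

The skid rests on the block and the bar is tipped nose down. I'll draw it back.

>>> carry_out([
  [[-0.006, 0, -0.0016], 0, 0.54],
  [[-0.012, 0, -0.0032], 0, 0.54],
  [[-0.018, 0, -0.0048], 0, 0.54],
  [[-0.024, 0, -0.0064], 0, 0.54],
  [[-0.03, 0, -0.008], 0, 0.54],
  [[-0.036, 0, -0.0096], 0, 0.54],
  [[-0.042, 0, -0.0112], 0, 0.54],
  [[-0.048, 0, -0.013], 0, 0.54],
  [[-0.054, 0, -0.0145], 0, 0.54],
  [[-0.054, 0, -0.0145], 0, 0.54],
])

```text
time: 22.38
tool_pos: [0.4266, -0.2092, 0.0926]
ee_rot: [3.142, 0.001, -0.089]
wrist_force: [-0.1, 0.6, -5.0]
width: 0.0216
finger_force: 12.1
```

>>> carry_out([
  [[-0.002, 0, 0.01], 0, 0.54],
  [[-0.004, 0, 0.02], 0, 0.54],
  [[-0.006, 0, 0.03], 0, 0.54],
  [[-0.008, 0, 0.04], 0, 0.54],
  [[-0.01, 0, 0.05], 0, 0.54],
  [[-0.011, 0, 0.06], 0, 0.54],
  [[-0.012, 0, 0.068], 0, 0.54],
  [[-0.013, 0, 0.076], 0, 0.54],
  [[-0.014, 0, 0.082], 0, 0.54],
  [[-0.014, 0, 0.082], 0, 0.54],
])

```text
time: 23.62
tool_pos: [0.4153, -0.2084, 0.0133]
ee_rot: [3.141, -0.004, -0.088]
wrist_force: [-1.0, 2.9, 7.7]
width: 0.022
finger_force: 12.1
```

```bash
python3 - <<'E'
from h import *
o=robot.get_obs();print(o['tool_pos'],o['finger_force'],o['wrist_force'])
t=snap('top'); bar(t); skid(t)
E
```

```text
[ 0.41525043 -0.20838731  0.01334104] 12.070668786764145 [-1.04015713  2.94430389  7.66431844]
-0.15 z 0.0252 b 0.0018 48 [108.  95.  84.]
-0.13 z 0.0183 b 0.002 57 [136. 137. 133.]
-0.11 z 0.0211 b 0.0019 55 [136. 137. 133.]
-0.09 z 0.024 b 0.0021 54 [137. 139. 136.]
-0.07 z 0.0263 b 0.0019 57 [137. 139. 137.]
-0.05 z 0.0289 b 0.002 53 [137. 139. 137.]
-0.03 z 0.0292 b 0.0017 54 [141. 143. 141.]
-0.01 z 0.0308 b 0.0008 61 [137. 138. 138.]
0.01 z 0.0076 b 0.0007 32 [101. 103. 104.]
0.03 z 0.0497 b -0.0004 37 [148. 119.  77.]
0.05 z 0.0488 b 0.0 71 [176. 140.  89.]
y -0.1 deck z near edge 0.0493 front a -0.0777
y -0.02 deck z near edge 0.0493 front a -0.0764
y 0.03 deck z near edge 0.0495 front a -0.0958
y 0.09 deck z near edge 0.0496 front a -0.0752
```

Bar is back and down. I'll release it, rise and check.

>>> carry_out([
  [[0, 0, 0], 0, 0.4],
  [[0, 0, 0], 0, 0.2],
  [[0, 0, 0], 0, 0],
  [[0, 0, -0.03], 0, 0],
  [[0, 0, -0.08], 0, 0],
  [[0, 0, -0.12], 0, 0],
  [[0, 0, -0.12], 0, 0],
  [[0, 0, -0.12], 0, 0],
])

```text
time: 24.68
tool_pos: [0.4129, -0.2078, 0.1294]
ee_rot: [-3.141, 0.002, -0.088]
wrist_force: [-0.3, 0.9, -0.2]
width: 0.0471
finger_force: 0.0
```

```bash
python3 - <<'E'
from h import *
t=snap('top'); bar(t); skid(t)
s=snap('scene'); cv2.imwrite('pics/s6.png',cv2.resize(s['image'][140:280,250:450,::-1],None,fx=4,fy=4,interpolation=cv2.INTER_CUBIC))
E
```

```text
-0.15 z 0.0189 b 0.0018 44 [106.  95.  86.]
-0.13 z 0.0182 b 0.002 57 [134. 136. 131.]
-0.11 z 0.021 b 0.0021 56 [134. 136. 132.]
-0.09 z 0.0241 b 0.0021 56 [135. 137. 134.]
-0.07 z 0.0259 b 0.002 55 [135. 137. 136.]
-0.05 z 0.0279 b 0.0016 53 [136. 137. 136.]
-0.03 z 0.0286 b 0.0018 52 [139. 141. 139.]
-0.01 z 0.0309 b 0.0009 61 [136. 138. 138.]
0.01 z 0.0265 b 0.0008 28 [100. 103. 105.]
0.03 z 0.0496 b -0.0001 37 [147. 118.  76.]
0.05 z 0.0492 b -0.0001 73 [174. 138.  88.]
y -0.1 deck z near edge 0.0492 front a -0.0781
y -0.02 deck z near edge 0.0496 front a -0.0764
y 0.03 deck z near edge 0.0494 front a -0.0944
y 0.09 deck z near edge 0.0497 front a -0.0752
```

View pics/s6.png

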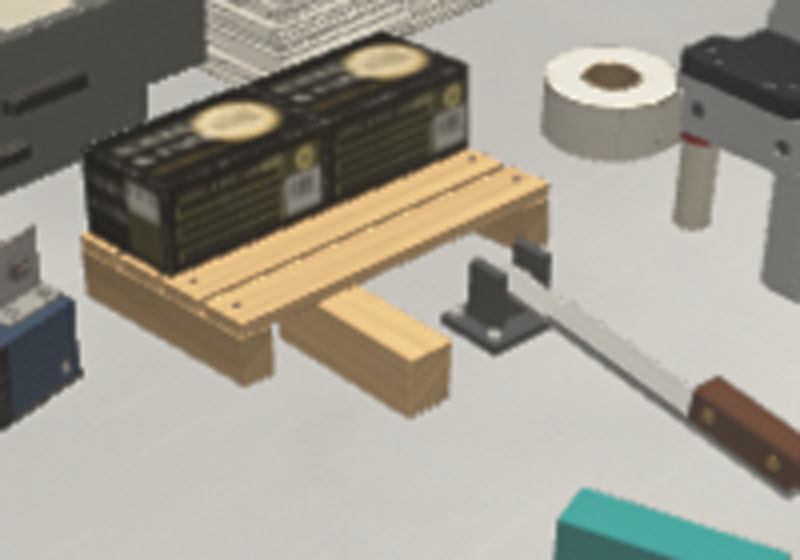

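The skid rests on the upright tall block at (375,345). The bar is drawn back onto the fulcrum, with its nose at (520,270) clear of the edge. Handing in.

```bash
python3 -c "
from bench import robot
print(robot.close_job())"
```

```text
the job is handed in; nothing more can be done
None
```

The job is handed in: in the last pictures the skid's front edge rests on the upright 40 mm block, about 40 mm high, and the bar is drawn back clear of it; no verdict was returned.

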